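Tuck the copper flashing under the shingles

TASK

Pick up the copper flashing by its upstand, lay it flat on the bare front of the little roof panel with its free edge towards the shingles, and slide that edge squarely and centrally about 35 mm in under the lapped shingles without lifting them. Then press the flashing down firmly (about 10 N) flat on the panel and finish still holding it pressed there; leave the tin, the carvings and the offcut where they are.

Things in the scene. Friction and masses are not known exactly. Their poses are not given: they have to be found in the camera images.
- flashing_grip (a point): Middle of the upstand of the loose copper flashing, an L of rigid sheet: flat leaf 95 mm deep (x), 110 wide (y), 4 thick; along its rear (-x) edge an upstand with black-trimmed top, 8 mm thick, 110 long, its top 38 mm above the leaf's underside. This point is 24 mm above that underside; x points to the leaf's free edge, z up. Starts leaf-down. Grip the upstand across its 8 mm (along x).
- flashing_edge (a point): Middle of the flashing's free edge, on the leaf's underside, 91 mm ahead (+x) of and 24 mm below the grip point; same axes.
- lap_edge (a point): Point on the flat top of the plywood roof panel below the middle of the shingles' front edge; x points in under the shingles, y left along the edge, z up. The bare panel reaches 145 mm in front of it, is 250 mm wide and stands 30 mm over the bench. On its springy foam mat it sinks, past about 2 N, straight down 1 mm per 2.5 N, at most 12 mm; this point sinks too.
- shingle (a joint): Lift angle (rad) of the lapped course of three wooden shingles, moving as one, 175 mm wide, 7 thick: 0 at rest, grows as its front edge rises; tips about a line 65 mm behind that edge. At rest its underside is level, 9 mm above the panel; the gap is 50 mm deep, to a batten. Loose and light.
- roof_base: The fixed roof assembly (dark foam mat, plywood panel, battens, shingles), carried by the mat; origin on the bench, x and y as for lap_edge and that point 30 mm straight above the origin.
- wax_tin: Bystander: round red wax tin, 68 mm across, 30 mm tall; origin at the middle of its underside. Leave it alone.
- carved_hare: Bystander: small carved wooden hare, 36x81x74 mm; origin at the middle of its underside. Leave it alone.
- carved_owl: Bystander: small carved wooden owl, 44x54x83 mm; origin at the middle of its underside. Leave it alone.
- offcut_4: Bystander: pale wood offcut, 50x70x18 mm; origin at the middle of its underside. Leave it alone.
- flashing: The flashing itself: origin at the middle of the leaf's underside, 47.5 mm behind the free edge; axes as for its grip point.
There are look-alikes about, which are no part of the job. Leave any grey look-alike of the flashing alone.

How it is judged:
By the outcome, as a careful person would: the job done as asked, in the order asked, and still so for the second after the job is handed in, while the arm keeps its last pose, push and grip.
It also fails if it takes over 35 s, if anything falls off the work surface, if the arm or the gripper's body presses on something with over 40 N, if the wrist force passes 120 N, or if a joint passes its speed limit or range.

ROBOT

A 6-joint arm with a two-finger parallel gripper is mounted at the origin on a cart in front of the work surface, level with it; the furniture and walls round the work are solid. World frame = base frame: x ahead of the robot, y to its left, z up, the work surface at z = 0. Lengths are in m, angles in rad, forces in N, time in s.
With the tool pointing down it reaches from about 0.35 to 0.975 m from the base axis. Payload 7.1 kg.
Tool frame: the origin (TCP) lies midway between the tips of the shut fingers; the grasp point (between the pads) lies 19 mm behind it; z points along the fingers, x is the direction in which the jaws open and shut, and the axes are right-handed (so a half turn about z gives the same grasp; the last joint's range is limited). The gripper opens to 88 mm and grips with 3 to 60 N. Pads are 20 mm wide; open, the fingers measure 115 mm over their backs; the gripper's body (75 mm by 178 mm) begins 61 mm behind the grasp point.
Start: joints at [-1.345, 0.423, 1.63, -0, 1.089, -0.019], TCP at [0.151, -0.606, 0.223] pointing down, gripper open.
Joint ranges: [-3, 3], [-0.9, 2.11], [0.09, 2.58], [-1.31, 4.45], [0.11, 2.69], [-2.54, 2.54]. Speed limits (rad/s): [2.39, 2.39, 3.01, 3.14, 3.14, 3.14].

INTERFACE

Orientations are given as a unit quaternion [w, x, y, z].
In Python, from station import move_pose, movel, movej, command_gripper, wait, inverse_kinematics, read_camera, camera_info, MotionError, job_done, get_time, get_joint_pos, get_qvel, get_effort, get_tcp_pos, get_ee_rot, get_ft_force, get_ft_torque, get_grip_width gives the robot as it stands. Calls block until the motion is done:
- move_pose(position, orientation): joint-space move of the TCP to a pose.
- movel(position, frame=None, v=0.15, until_force=None): straight line of the TCP; frame=None keeps the orientation; v is the mean speed in m/s. With until_force (N) it stops when the force on the tool has changed by that much, and returns True; else False.
- movej(angles): joint-space move.
- command_gripper(opening): opening from 0.0 (shut) to 1.0 (fully open); the grip force is fixed at half the most; returns when the fingers have stopped.
- wait(seconds).
- inverse_kinematics(position, orientation): joint angles nearest the present ones, or None.
- read_camera(name): name is "scene" or "side" or "wrist"; returns the picture (420x560x3 uint8, red, green, blue); there is no depth.
- camera_info(name): a dict with "intrinsics" (3x3 intrinsics, pixels), "T" (4x4, takes a point from camera to world coordinates); the wrist camera has in their place "tool_from_camera" (4x4, takes a point from camera to tool coordinates, whose origin is the TCP and whose axes are the tool frame's). Camera axes: x right, y up, looking along -z (the intrinsics and any distortion apply to the point x, -y, -z); pixel columns grow to the right and rows downward; lengths in m; the calibration is good to about 2 mm. The wrist camera is an equidistant fisheye: a pixel r from the principal point sees the ray r / f radians off the axis. A picture is of the moment at which its call begins: read the wrist's pose just before it. camera_info takes no time and is no camera call.
A pose or a line that the arm cannot do raises MotionError and nothing moves.
- job_done(): hands the job in, once; it reports no verdict.
Readings, each from a call of its own:
- get_time(): time.
- get_joint_pos(): joint angles.
- get_qvel(): joint speeds.
- get_effort(): joint torques, N m.
- get_tcp_pos(): TCP position.
- get_ee_rot(): TCP orientation.
- get_ft_force(): force on the tool from outside, world axes, zero at the start.
- get_ft_torque(): the same for the moment, N m.
- get_grip_width(): opening from 0.0 (shut) to 1.0 (fully open).
Only numpy, scipy, OpenCV 4.12 (cv2) and the standard library are available. Lean on these libraries where they do the work, as an engineer would, in place of code of your own. Each camera call takes 0.05 s, during which the arm holds its last target.

## Working session

There is one attempt and no reset: what is moved stays moved. The work goes in short steps, each a Python script; the robot and the scene stay as the last script left them, time stands still between calls to the robot, and variables do not carry over. Pictures are saved under pics/ and viewed, and the job is handed in when it is done.

```bash
ls; mkdir -p pics; python3 - <<'E'
from station import *
import cv2,numpy as np
for n in ["scene","side","wrist"]:
    im=read_camera(n); cv2.imwrite(f"pics/{n}0.png",im[:,:,::-1])
    i=camera_info(n); print(n,{k:np.round(v,4).tolist() if not isinstance(v,str) else v for k,v in i.items()})
print(get_time(),get_tcp_pos(),get_ee_rot())
E
```

```text
pics
scene {'intrinsics': [[460.2103, 0.0, 280.3662], [0.0, 460.2103, 213.2711], [0.0, 0.0, 1.0]], 'T': [[-0.8638, 0.255, -0.4345, 0.04], [-0.5038, -0.4494, 0.7378, 0.7741], [-0.0072, 0.8562, 0.5166, 0.6649], [0.0, 0.0, 0.0, 1.0]]}
side {'intrinsics': [[504.0061, 0.0, 282.7718], [0.0, 504.0061, 210.8586], [0.0, 0.0, 1.0]], 'T': [[-0.9108, 0.2057, -0.358, 0.1011], [-0.4128, -0.4682, 0.7813, 0.8091], [-0.0068, 0.8594, 0.5113, 0.648], [0.0, 0.0, 0.0, 1.0]]}
wrist {'intrinsics': [[325.1923, 0.0, 276.0373], [0.0, 325.1923, 214.1446], [0.0, 0.0, 1.0]], 'tool_from_camera': [[1.0, 0.0007, 0.0001, -0.0007], [0.0007, -0.9526, -0.3043, -0.084], [-0.0002, 0.3043, -0.9526, -0.161], [0.0, 0.0, 0.0, 1.0]]}
0.15 [ 0.15142361 -0.60595828  0.22208749] [-3.64014494e-04  7.88151440e-01 -6.15481099e-01 -4.37028657e-04]
```

View pics/scene0.png

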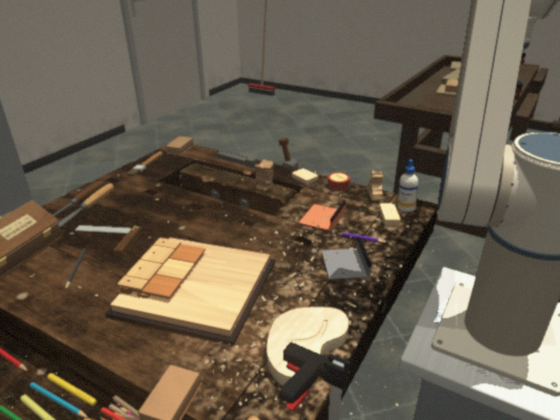

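View pics/side0.png

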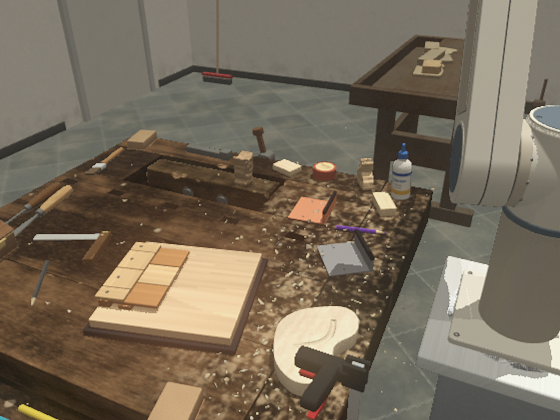

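View pics/wrist0.png

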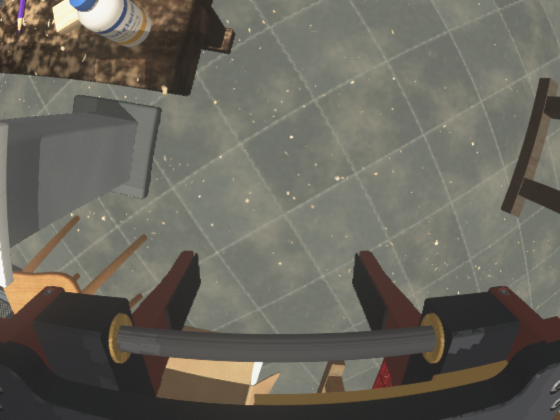

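The copper flashing sits at about scene (322,215), with its black-trimmed upstand to the right (~(338,213)). The grey decoy is at (345,262). The panel is at (195,285), with its shingles to the left. Zooming in for corners.

```bash
cat > h.py <<'E'
import numpy as np,cv2
from station import *
def ray(n,uv):
    i=camera_info(n);K=np.array(i["intrinsics"]);T=np.array(i["T"])
    d=np.linalg.inv(K)@np.array([uv[0],uv[1],1.]);d=T[:3,:3]@np.array([d[0],-d[1],-d[2]])
    return T[:3,3],d
def onz(n,uv,z):
    o,d=ray(n,uv);return o+d*(z-o[2])/d[2]
def proj(n,P):
    i=camera_info(n);K=np.array(i["intrinsics"]);T=np.array(i["T"])
    p=np.linalg.inv(T)@np.append(P,1);q=K@np.array([p[0],-p[1],-p[2]]);return q[:2]/q[2]
E
python3 - <<'E'
from h import *
for n,b in [("scene",(280,180,110,80)),("side",(270,175,110,80)),("scene",(100,225,190,120)),("side",(80,230,200,120))]:
    im=cv2.imread(f"pics/{n}0.png");x,y,w,h=b
    s=7 if w==110 else 4
    cv2.imwrite(f"pics/c_{n}_{w}.png",cv2.resize(im[y:y+h,x:x+w],None,fx=s,fy=s,interpolation=cv2.INTER_CUBIC))
E
```

```text
(no output)
```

View pics/c_scene_110.png

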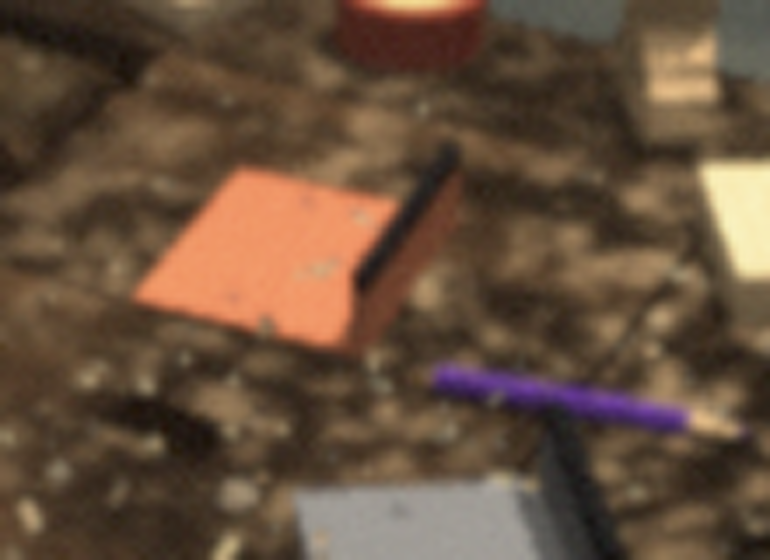

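View pics/c_side_110.png

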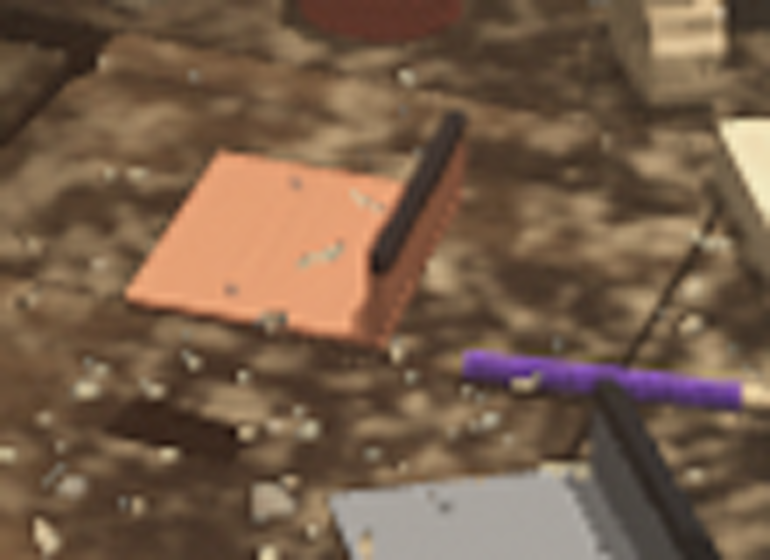

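View pics/c_scene_190.png

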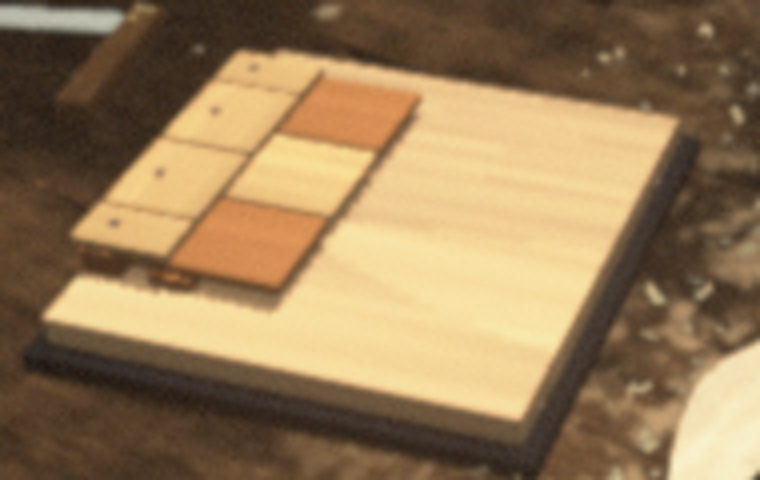

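View pics/c_side_200.png

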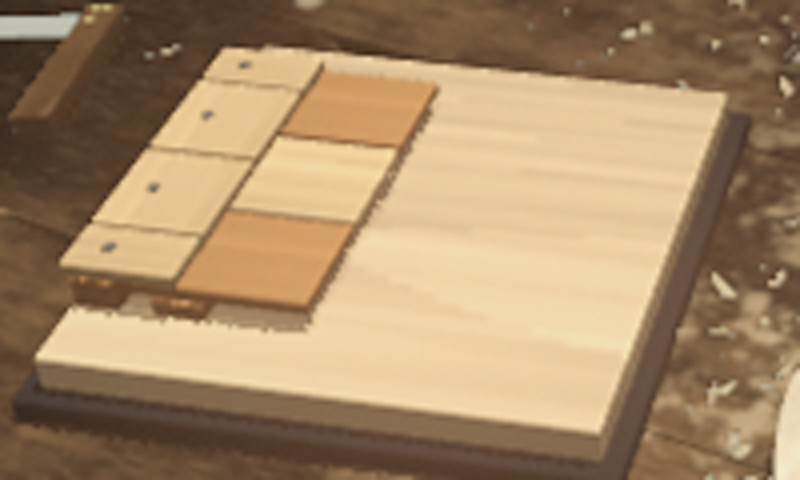

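```bash
cat > fit.py <<'E'
from h import *
from scipy.optimize import least_squares
S=lambda b,s:(lambda p:((p[0]+.5)/s-.5+b[0],(p[1]+.5)/s-.5+b[1]))
sc=S((280,180),7);si=S((270,175),7);sp=S((100,225),4);ip=S((80,230),4)
fl=[("scene",sc((243,168)),(.0475,-.055,.004)),("scene",sc((135,299)),(.0475,.055,.003)),("scene",sc((450,147)),(-.0435,-.055,.038)),("scene",sc((363,283)),(-.0435,.055,.038)),
("side",si((220,151)),(.0475,-.055,.004)),("side",si((127,296)),(.0475,.055,.003)),("side",si((457,114)),(-.0435,-.055,.038)),("side",si((380,267)),(-.0435,.055,.038))]
pa=[("scene",sp((680,120)),(-.145,-.125,.03)),("scene",sp((522,420)),(-.145,.125,.03)),("scene",sp((420,95)),(0,-.0875,.046)),("scene",sp((282,288)),(0,.0875,.046)),
("side",ip((727,95)),(-.145,-.125,.03)),("side",ip((602,435)),(-.145,.125,.03)),("side",ip((437,87)),(0,-.0875,.046)),("side",ip((310,305)),(0,.0875,.046))]
def fit(pts):
    def W(p,P):
        c,s=np.cos(p[2]),np.sin(p[2]);return np.array([p[0]+c*P[0]-s*P[1],p[1]+s*P[0]+c*P[1],P[2]])
    f=lambda p:np.concatenate([proj(n,W(p,P))-uv for n,uv,P in pts])
    r=min((least_squares(f,[.7,0,a],loss='soft_l1') for a in (-.5,0,.5,1)),key=lambda r:r.cost);return r.x,f(r.x).reshape(-1,2)
if __name__=="__main__":
    np.set_printoptions(precision=4,suppress=True)
    for pts in (fl,pa):
        x,e=fit(pts);print(x);print(e)
        for n in("scene","side"): print(n,fit([p for p in pts if p[0]==n])[0])
E
python3 fit.py
```

```text
[ 0.4862 -0.2106  0.0833]
[[-0.4706  0.4665]
 [-0.3566  0.6267]
 [ 0.9783 -0.3087]
 [-0.3464 -0.643 ]
 [ 0.1736  0.361 ]
 [-0.301   0.7018]
 [ 0.6549 -0.408 ]
 [-0.0475 -1.2462]]
scene [ 0.486  -0.2111  0.0811]Traceback (most recent call last):
  File "fit.py", line 18, in <module>
    for n in("scene","side"): print(n,fit([p for p in pts if p[0]==n])[0])
                                      ~~~^^^^^^^^^^^^^^^^^^^^^^^^^^^^^
  File "fit.py", line 13, in fit
    r=min((least_squares(f,[.7,0,a],loss='soft_l1') for a in (-.5,0,.5,1)),key=lambda r:r.cost);return r.x,f(r.x).reshape(-1,2)
  File "fit.py", line 13, in <genexpr>
    r=min((least_squares(f,[.7,0,a],loss='soft_l1') for a in (-.5,0,.5,1)),key=lambda r:r.cost);return r.x,f(r.x).reshape(-1,2)
           ~~~~~~~~~~~~~^^^^^^^^^^^^^^^^^^^^^^^^^^^
    return func(*args, **kwargs)
    result = trf(vector_fun.fun, vector_fun.jac, x0, f0, J0, lb, ub, ftol, xtol,
                 gtol, max_nfev, x_scale, loss_function, tr_solver,
                 tr_options.copy(), verbose, callback=callback_wrapped)
    return trf_no_bounds(
        fun
[... 785 characters left out ...]
      ^^^
    df = [f_eval - f0 for f_eval in f_evals]
                                    ^^^^^^^
    f = np.atleast_1d(self.fun(x, *self.args, **self.kwargs))
                      ~~~~~~~~^^^^^^^^^^^^^^^^^^^^^^^^^^^^^^
    return np.atleast_1d(self.fun(x))
                         ~~~~~~~~^^^
    return self.f(x, *self.args, **self.kwargs)
           ~~~~~~^^^^^^^^^^^^^^^^^^^^^^^^^^^^^^
  File "fit.py", line 12, in <lambda>
    f=lambda p:np.concatenate([proj(n,W(p,P))-uv for n,uv,P in pts])
                               ~~~~^^^^^^^^^^
  File "h.py", line 10, in proj
    i=camera_info(n);K=np.array(i["intrinsics"]);T=np.array(i["T"])
ValueError: time passes only in moves, steps and waits
```

```bash
cat >> h.py <<'E'
E
sed -i '2a import functools\n_ci=camera_info\n@functools.lru_cache\ndef camera_info(n): return _ci(n)' h.py
python3 fit.py
```

```text
[ 0.4862 -0.2106  0.0833]
[[-0.4706  0.4665]
 [-0.3566  0.6267]
 [ 0.9783 -0.3087]
 [-0.3464 -0.643 ]
 [ 0.1736  0.361 ]
 [-0.301   0.7018]
 [ 0.6549 -0.408 ]
 [-0.0475 -1.2462]]
scene [ 0.486  -0.2111  0.0811]
side [ 0.4863 -0.2101  0.0844]
[0.6126 0.1967 0.2491]
[[-0.1765 -0.28  ]
 [ 0.1294  0.7316]
 [ 0.1236 -0.2374]
 [-1.1984  0.4506]
 [ 0.4253 -0.5766]
 [ 0.4188 -0.3315]
 [ 0.3909 -1.2597]
 [-0.601   0.4099]]
scene [0.6127 0.1957 0.2487]
side [0.6125 0.1976 0.2499]
```

```bash
cat >> h.py <<'E'
from scipy.spatial.transform import Rotation as Rn
def quat(yaw):
    c,s=np.cos(yaw),np.sin(yaw)
    R=np.array([[c,s,0],[s,-c,0],[0,0,-1.]]); q=Rn.from_matrix(R).as_quat(); return [q[3],q[0],q[1],q[2]]
def snap(name):
    p=get_tcp_pos();q=get_ee_rot();im=read_camera("wrist")
    cv2.imwrite(f"pics/{name}.png",im[:,:,::-1]);np.save(f"pics/{name}.npy",np.concatenate([p,q]))
def wproj(pq,P):
    i=camera_info("wrist");K=np.array(i["intrinsics"]);T=np.eye(4)
    T[:3,:3]=Rn.from_quat([pq[4],pq[5],pq[6],pq[3]]).as_matrix();T[:3,3]=pq[:3]
    p=np.linalg.inv(T@np.array(i["tool_from_camera"]))@np.append(P,1)
    x,y,z=p[0],-p[1],-p[2];r=np.hypot(x,y);th=np.arctan2(r,z)
    return np.array([K[0,0]*th*x/r+K[0,2],K[1,1]*th*y/r+K[1,2]])
def W(p,P):
    c,s=np.cos(p[2]),np.sin(p[2]);return np.array([p[0]+c*P[0]-s*P[1],p[1]+s*P[0]+c*P[1],P[2]])
E
python3 - <<'E'
from h import *
np.set_printoptions(precision=4,suppress=True)
for k,uv in dict(tin=(338,187),hare=(377,198),offcut=(390,220),bottle=(407,208),pencil=(345,235),grey=(345,270)).items(): print(k,onz("scene",uv,0))
f=[.4862,-.2106,.0833]
g=W(f,(-.0435,0,.0));print(g)
move_pose([g[0],g[1],.16],quat(f[2]));print(get_time(),get_joint_pos())
snap("w1")
E
```

```text
tin [ 0.5237 -0.3985  0.    ]
hare [ 0.3952 -0.3915  0.    ]
offcut [ 0.3218 -0.2921  0.    ]
bottle [ 0.301  -0.3779  0.    ]
pencil [ 0.3988 -0.1639  0.    ]
grey [ 0.3406 -0.0295  0.    ]
[ 0.4429 -0.2142  0.    ]
1.9417 [-0.4759  0.3205  1.9671 -0.0002  0.8534 -0.5578]
```

View pics/w1.png

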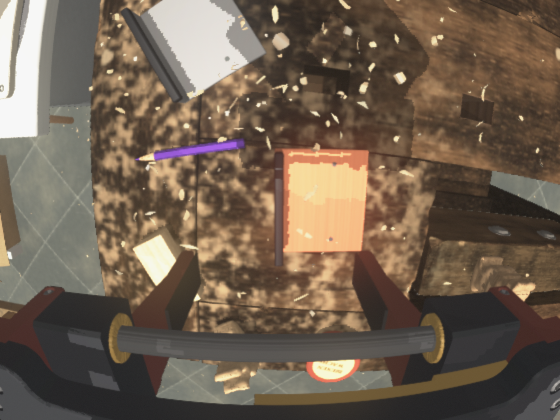

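```bash
python3 - <<'E'
from h import *
np.set_printoptions(precision=2,suppress=True)
im=cv2.imread("pics/w1.png");pq=np.load("pics/w1.npy");print(pq)
f=[.4862,-.2106,.0833]
for P in [(.0475,-.055,.004),(.0475,.055,.004),(-.0395,-.055,.038),(-.0395,.055,.038),(-.0475,-.055,.038),(-.0475,.055,.038)]:print(P,wproj(pq,W(f,P)))
c=im[140:275,260:385];cv2.imwrite("pics/w1c.png",cv2.resize(c,None,fx=4.4,fy=4.4,interpolation=cv2.INTER_CUBIC))
E
```

```text
[ 0.44 -0.21  0.16  0.    1.    0.04  0.  ]
(0.0475, -0.055, 0.004) [360.   246.92]
(0.0475, 0.055, 0.004) [367.31 144.86]
(-0.0395, -0.055, 0.038) [280.49 261.92]
(-0.0395, 0.055, 0.038) [280.74 146.74]
(-0.0475, -0.055, 0.038) [272.21 261.94]
(-0.0475, 0.055, 0.038) [271.53 146.76]
```

View pics/w1c.png

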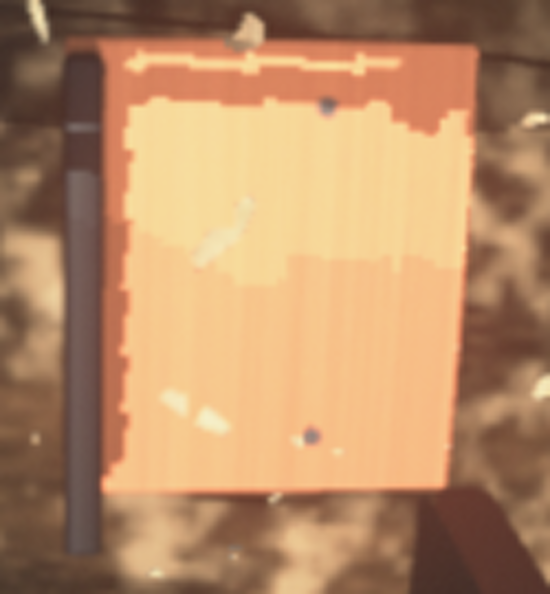

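```bash
cat > wfit.py <<'E'
from h import *
from scipy.optimize import least_squares
np.set_printoptions(precision=4,suppress=True)
def wfit(pq,pts,x0):
    f=lambda p:np.concatenate([wproj(pq,W(p,P))-uv for uv,P in pts])
    r=least_squares(f,x0);return r.x,f(r.x).reshape(-1,2)
E
python3 - <<'E'
from wfit import *
pq=np.load("pics/w1.npy");c=lambda x,y:(np.array([x,y])+.5)/4.4-.5+[260,140]
pts=[(c(447,488),(.0475,-.055,.004)),(c(476,45),(.0475,.055,.004)),(c(100,553),(-.0395,-.055,.038)),(c(102,48),(-.0395,.055,.038)),(c(66,553),(-.0475,-.055,.038)),(c(66,48),(-.0475,.055,.038))]
print(*wfit(pq,pts,[.4862,-.2106,.0833]))
E
```

```text
[ 0.4884 -0.2143  0.0793] [[-0.0915 -0.211 ]
 [ 1.3303 -0.8736]
 [-0.1476  0.0524]
 [ 0.3609  0.4576]
 [-0.6568  0.0452]
 [-0.641   0.4307]]
```

```bash
python3 - <<'E'
from wfit import *
f=[.488,-.2138,.0805]
g=W(f,(-.0435,0,.0));q=quat(f[2])
move_pose([g[0],g[1],.075],q)
movel([g[0],g[1],.009],v=.1)
print(get_tcp_pos(),get_ft_force())
command_gripper(0.0);print(get_grip_width()*88,get_ft_force(),get_time(),get_tcp_pos())
movel([g[0],g[1],.13],v=.2)
print(get_grip_width()*88,get_ft_force(),get_time())
snap("w2")
E
```

```text
[ 0.4451 -0.2175  0.0095] [-0.1034 -0.927   0.0887]
8.062085573820909 [-0.9569 -0.6782 -0.2153] 4.4333 [ 0.4447 -0.2173  0.009 ]
7.83602684606927 [-0.2907  0.2792 -1.3941] 5.1917
```

View pics/w2.png

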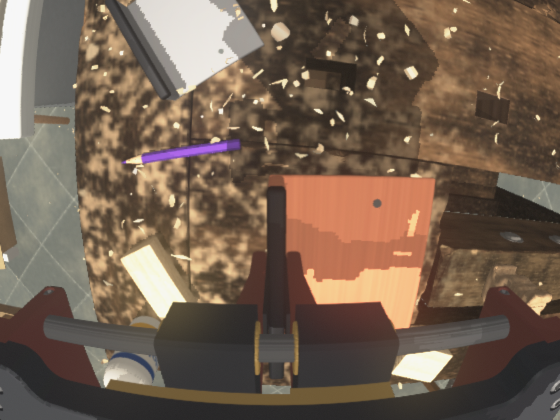

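```bash
python3 - <<'E'
from wfit import *
P=[.6126,.1967,.2491]
g=W(P,(-.21,-.06,.18));move_pose(g,quat(P[2]))
print(get_time(),get_tcp_pos(),get_ft_force());snap("w3")
for n in("scene","side"): cv2.imwrite(f"pics/{n}3.png",read_camera(n)[:,:,::-1])
E
```

```text
6.425 [0.424  0.0863 0.1796] [ 0.8644 -0.4876 -0.9867]
```

View pics/w3.png

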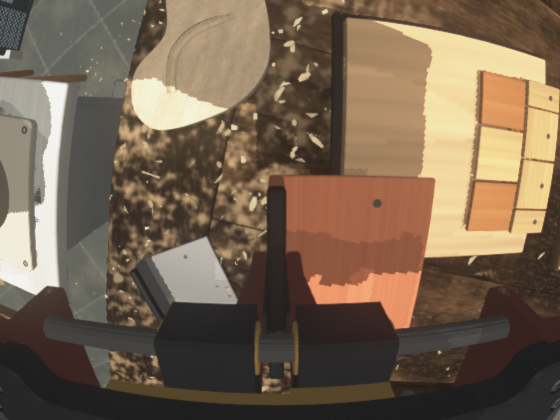

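View pics/side3.png

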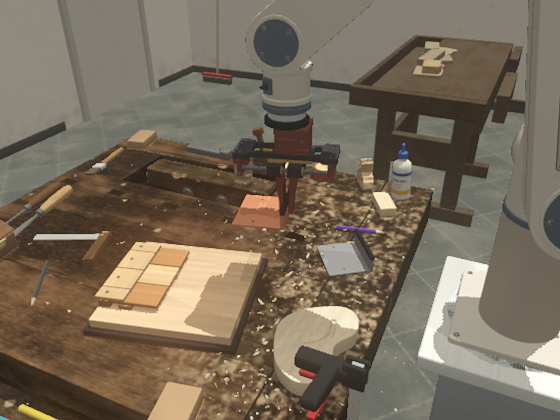

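```bash
python3 - <<'E'
from wfit import *
im=cv2.imread("pics/w3.png");pq=np.load("pics/w3.npy")
for P in [(0,.0875,.046),(0,-.0875,.046),(-.145,.125,.03),(-.145,0.02,.03)]:print(P,wproj(pq,W([.6126,.1967,.2491],P)))
cv2.imwrite("pics/w3c.png",cv2.resize(im[55:245,400:560],None,fx=3.1,fy=3.1,interpolation=cv2.INTER_CUBIC))
cv2.imwrite("pics/w3d.png",cv2.resize(im[0:190,320:440],None,fx=3.1,fy=3.1,interpolation=cv2.INTER_CUBIC))
im=cv2.imread("pics/w2.png")
cv2.imwrite("pics/w2c.png",cv2.resize(im[165:345,250:450],None,fx=3.3,fy=3.3,interpolation=cv2.INTER_CUBIC))
E
```

```text
(0, 0.0875, 0.046) [482.307   66.7825]
(0, -0.0875, 0.046) [467.5296 229.2629]
(-0.145, 0.125, 0.03) [344.2605  14.2673]
(-0.145, 0.02, 0.03) [344.2501 119.3618]
```

View pics/w3c.png

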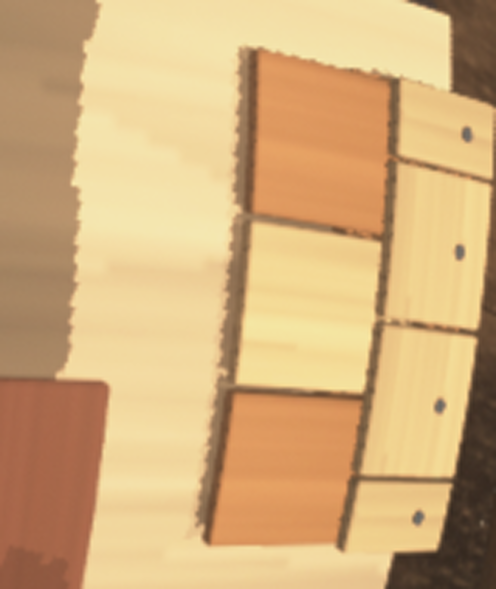

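View pics/w3d.png

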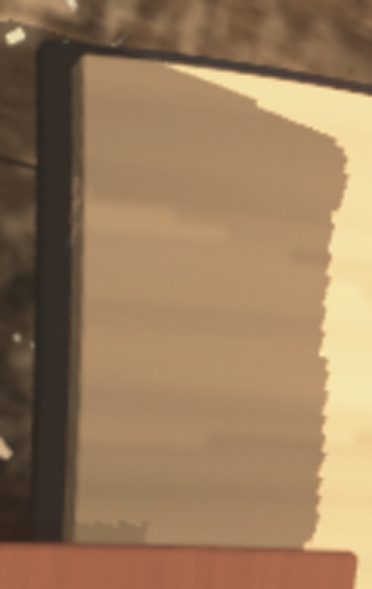

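View pics/w2c.png

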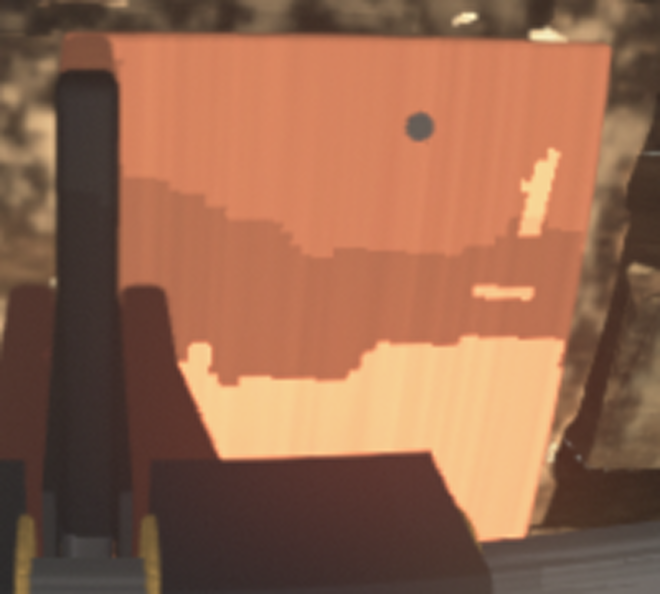

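```bash
python3 - <<'E'
from wfit import *
pq=np.load("pics/w3.npy")
c=lambda x,y,ox,oy,s:(np.array([x,y])+.5)/s-.5+[ox,oy]
pts=[(c(258,50,400,55,3.1),(0,.0875,.046)),(c(210,543,400,55,3.1),(0,-.0875,.046)),(c(84,55,320,0,3.1),(-.145,.125,.03))]
P,e=wfit(pq,pts,[.6126,.1967,.2491]);print("panel",P);print(e)
e0=wproj(pq,W(P,(-.145,-.03,.03)));print("front edge pred",e0, "obs 344.5,174")
pq=np.load("pics/w2.npy");z0=pq[2]-.009
pts=[(c(611,44,250,165,3.3),(.0475,.055,z0+.004)),(c(57,72,250,165,3.3),(-.0475,.055,z0+.038)),(c(119,72,250,165,3.3),(-.0395,.055,z0+.038))]
F,e=wfit(pq,pts,[.488,-.2138,.08]);print("flash",F);print(e);
print("edge obs",c(528,538,250,165,3.3),"pred",[wproj(pq,W(F,(.0475,y,z0+.004))) for y in(-.05,-.04,-.03)])
yaw=np.arctan2(*(Rn.from_quat([pq[4],pq[5],pq[6],pq[3]]).as_matrix()[[1,0],0]))
d=F[:2]-pq[:2];print("yaw tool",yaw,"off in tool yaw",[np.cos(yaw)*d[0]+np.sin(yaw)*d[1],-np.sin(yaw)*d[0]+np.cos(yaw)*d[1]],F[2]-yaw)
E
```

```text
panel [0.6147 0.1942 0.2464]
[[ 0.6877 -1.0108]
 [ 0.524   1.9039]
 [-0.6215 -0.6131]]
front edge pred [343.8019 172.9213] obs 344.5,174
flash [ 0.4862 -0.2146  0.0621]
[[ 2.0409  0.2309]
 [-0.8579 -0.1687]
 [-0.4197  0.164 ]]
edge obs [409.6515 327.6818] pred [array([406.6678, 331.135 ]), array([409.8076, 319.4224]), array([412.9582, 307.094 ])]
yaw tool 0.08051027305724302 off in tool yaw [np.float64(0.04219784723092955), np.float64(-0.001027384201198051)] -0.018360374488329216
```

```bash
cat >> h.py <<'E'
PAN=[.6147,.1942,.2475]
def tgt(edge,z):  # TCP with free edge at `edge` (m past lap), TCP height z
    return W(PAN,(edge-.091,.0008,z))
E
python3 - <<'E'
from wfit import *
q=quat(PAN[2])
move_pose(tgt(-.022,.075),q)
print(get_time(),get_tcp_pos(),get_ft_force())
f=movel(tgt(-.022,.033),v=.03,until_force=1.5)
print(f,get_time(),get_tcp_pos(),get_ft_force(),get_ft_torque());snap("w4")
for n in("scene","side"): cv2.imwrite(f"pics/{n}4.png",read_camera(n)[:,:,::-1])
E
```

```text
7.2417 [0.5042 0.1665 0.0749] [-0.0492 -0.2903 -0.8585]
True 8.3417 [0.5048 0.1672 0.0381] [-0.6226 -0.1397  3.0488] [ 0.019  -0.2694  0.0637]
```

View pics/w4.png

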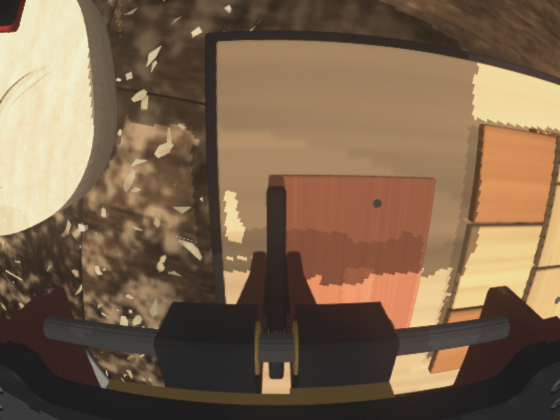

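View pics/side4.png

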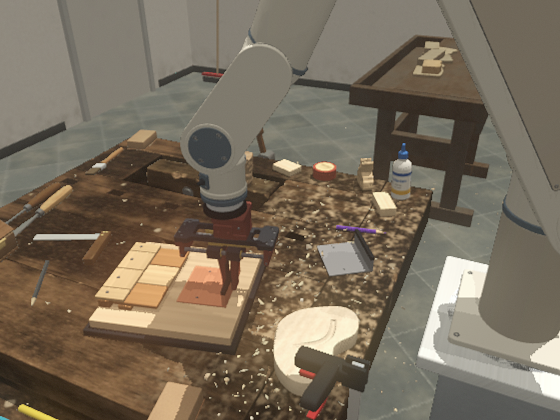

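```bash
python3 - <<'E'
from wfit import *
im=cv2.imread("pics/w4.png")
cv2.imwrite("pics/w4c.png",cv2.resize(im[110:390,410:560],None,fx=2.1,fy=2.1,interpolation=cv2.INTER_CUBIC))
cv2.imwrite("pics/w4d.png",cv2.resize(im[25:200,195:480],None,fx=2.7,fy=2.7,interpolation=cv2.INTER_CUBIC))
pq=np.load("pics/w4.npy");z=.029
for P in [(0,.0875,z+.016),(0,-.0875,z+.016),(0,.0875/3,z+.016),(0,-.0875/3,z+.016),(-.145,.125,z),(-.145,0,z),(-.022,.055,z+.004),(-.117,.055,z+.004),(-.117,.055,z+.038)]:print(P,wproj(pq,W(PAN,P)))
E
```

```text
(0, 0.0875, 0.045) [485.4882 124.1272]
(0, -0.0875, 0.045) [430.938  375.2464]
(0, 0.029166666666666664, 0.045) [472.7355 226.049 ]
(0, -0.029166666666666664, 0.045) [452.4148 311.233 ]
(-0.145, 0.125, 0.029) [214.7529  41.6584]
(-0.145, 0, 0.029) [222.3396 264.8343]
(-0.022, 0.055, 0.033) [437.7239 176.285 ]
(-0.117, 0.055, 0.033) [268.9873 172.949 ]
(-0.117, 0.055, 0.067) [267.2204 187.7759]
```

View pics/w4c.png

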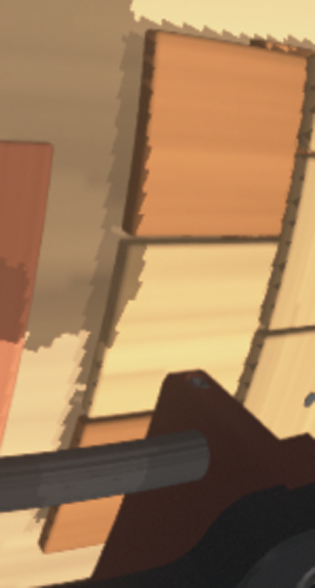

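View pics/w4d.png

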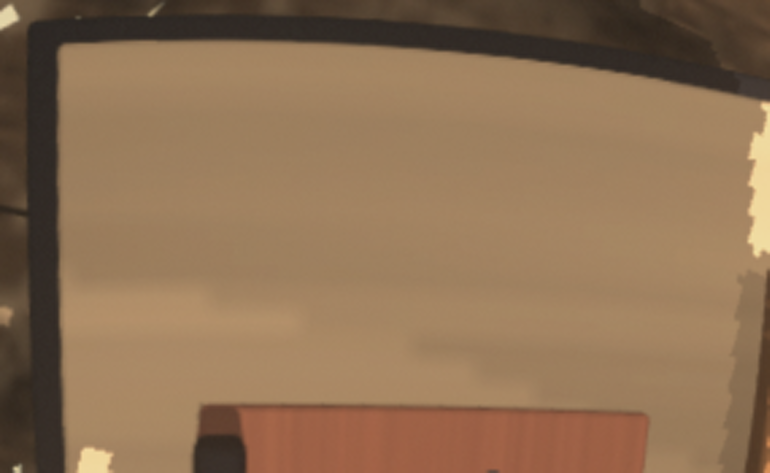

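```bash
python3 - <<'E'
from wfit import *
pq=np.load("pics/w4.npy");z=.029
c=lambda x,y,ox,oy,s:(np.array([x,y])+.5)/s-.5+[ox,oy]
A=lambda x,y:c(x,y,410,110,2.1)
B=lambda x,y:c(x,y,195,25,2.7)
y3=.0875/3
pts=[(A(155,30),(0,.0875,z+.016)),(A(128,237),(0,y3,z+.016)),(A(83,418),(0,-y3,z+.016)),(A(44,551),(0,-.0875,z+.016)),(B(60,43),(-.145,.125,z))]
P,e=wfit(pq,pts,PAN);print(P);print(e)
l=[(B(648,414),(.0475,.055,z+.004)),(B(202,405),(-.0475,.055,z+.004)),(c(411,327,0,0,1),(.0475,-.05,z+.004))]
F,e=wfit(pq,l[:2],W(PAN,(-.07,0,0))*[1,1,0]+[0,0,PAN[2]]);print(F);print(e)
d=F[:2]-P[:2];ca,s=np.cos(P[2]),np.sin(P[2]);print("flash in panel",ca*d[0]+s*d[1]+.0475,-s*d[0]+ca*d[1],F[2]-P[2],"tool yaw",Rn.from_quat([pq[4],pq[5],pq[6],pq[3]]).as_euler('xyz'))
E
```

```text
[0.6137 0.1949 0.2439]
[[ 1.4039 -1.7307]
 [ 1.4251  1.8951]
 [ 2.377   1.3549]
 [-0.7107  2.4433]
 [-2.7537 -1.5771]]
[0.5469 0.176  0.2451]
[[ 2.0042  0.2189]
 [-1.5633  0.0063]]
flash in panel -0.021893312028258227 -0.00224716124595465 0.0012020756685683642 tool yaw [3.1416 0.0008 0.2475]
```

```bash
python3 - <<'E'
from wfit import *
PAN[2]=.2462
import h;h.PAN[2]=.2462
Y=.0022
t=lambda e,z:W(PAN,(e-.091,Y,z))
q=quat(PAN[2])
z=.0384
movel(t(-.020,z),q,v=.03);print(get_time(),get_tcp_pos(),get_ft_force())
f=movel(t(-.003,z),q,v=.04,until_force=6);print(f,get_tcp_pos(),get_ft_force())
f=f or movel(t(.0355,z),q,v=.04,until_force=6);print(f,get_time(),get_tcp_pos(),t(.0355,z),get_ft_force(),get_ft_torque());snap("w5")
for n in("scene","side"): cv2.imwrite(f"pics/{n}5.png",read_camera(n)[:,:,::-1])
for n,b in(("scene",(110,225)),("side",(90,225))):
    im=cv2.imread(f"pics/{n}5.png");cv2.imwrite(f"pics/{n}5c.png",cv2.resize(im[b[1]:b[1]+120,b[0]:b[0]+190],None,fx=4,fy=4,interpolation=cv2.INTER_CUBIC))
E
```

```text
8.75 [0.5066 0.1694 0.0384] [-0.9911  0.8085  1.4772]
False [0.5241 0.1737 0.0386] [1.2268 1.78   1.8532]
False 10.4417 [0.5607 0.1829 0.0385] [0.5603 0.1828 0.0384] [-0.3834 -0.2645  2.3401] [-0.0043 -0.1921 -0.0051]
```

View pics/w5.png

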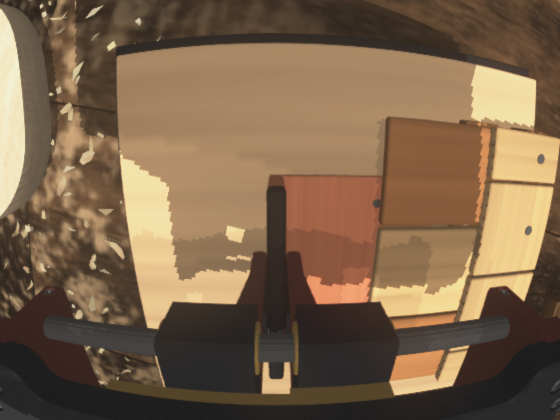

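View pics/scene5c.png

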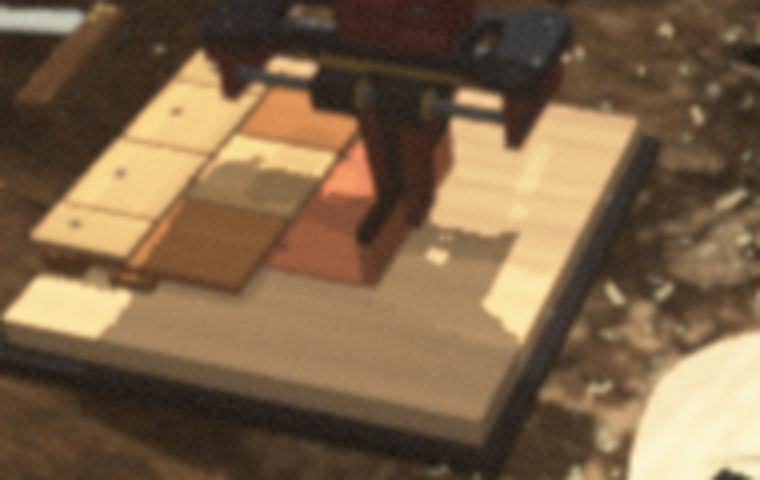

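View pics/side5c.png

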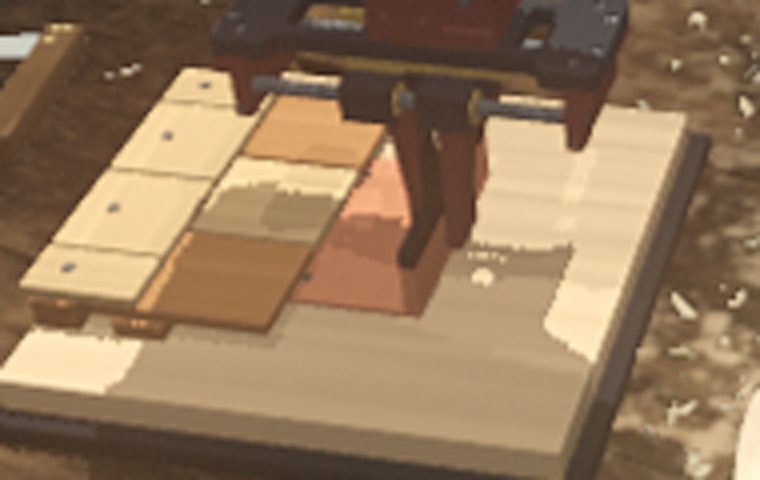

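```bash
python3 - <<'E'
from wfit import *
from scipy.optimize import least_squares
c=lambda x,y,ox,oy,s:(np.array([x,y])+.5)/s-.5+[ox,oy]
z=.029
# scene/side: fit panel with all shared points then solve rear corner
for n,o,pp,rc in [("scene",(110,225),[((638,120),(-.145,-.125,z)),((485,440-22),(-.145,.125,z)),((240,292),(0,.0875,z+.016-.003))],(374,286)),
            ("side",(90,225),[((686,114),(-.145,-.125,z)),((566,456),(-.145,.125,z)),((270,331),(0,.0875,z+.016-.003))],(419,316))]:
    pts=[(c(*u,*o,4),P) for u,P in pp]
    f=lambda p:np.concatenate([proj(n,W(p,P))-u for u,P in pts])
    P=least_squares(f,[.6126,.1967,.2491]).x;print(n,P,f(P))
    w=onz(n,c(*rc,*o,4),z)[:2]-P[:2];ca,s=np.cos(P[2]),np.sin(P[2])
    print(" rear corner in panel",ca*w[0]+s*w[1],-s*w[0]+ca*w[1],"want -.06,.055")
pq=np.load("pics/w5.npy");y3=.0875/3
pts=[((387,118),(0,.0875,z+.016)),((379,227),(0,y3,z+.016)),((370.5,316),(0,-y3,z+.016)),((117,53),(-.145,.125,z)),((536,79),(.145-.04,.125,z))]
P,e=wfit(pq,[(np.array(u,float),p) for u,p in pts[:4]],PAN);print(P);print(e)
F,e=wfit(pq,[(np.array([269.,175]),(-.0475,.055,z+.004)),(np.array([382.,178]),(.0165,.055,z+.004))],[.602-.02,.19,.246]);print(F,e)
d=F[:2]-P[:2];ca,s=np.cos(P[2]),np.sin(P[2]);print("flash edge in panel",ca*d[0]+s*d[1]+.0475,-s*d[0]+ca*d[1],F[2]-P[2])
E
```

```text
scene [0.614  0.1944 0.2532] [ 0.1895 -0.7915 -0.1226  0.4066 -0.0339  0.1048]
 rear corner in panel -0.05604988580749211 0.051863391348839855 want -.06,.055
side [0.6128 0.1967 0.2544] [ 0.3638 -0.2024 -0.1516 -0.4644 -0.1477  0.6233]
 rear corner in panel -0.05613398245496823 0.051403464155559714 want -.06,.055
[0.6142 0.195  0.243 ]
[[ 2.4903 -3.2619]
 [ 2.0283  0.7798]
 [-2.5451  3.0425]
 [-2.1795  0.6347]]
[0.6015 0.1903 0.2294] [[-2.6304 -0.025 ]
 [ 2.9451  0.2709]]
flash edge in panel 0.03406911700221754 -0.0015294697648047767 -0.013594598144696546
```

```bash
python3 - <<'E'
from wfit import *
PAN[2]=.2475
q=quat(PAN[2]);t=lambda e,y,z:W([.6147,.1942,.2465],(e-.091,y,z))
movel(t(.0345,.0042,.0384),q,v=.02)
print(get_time(),get_tcp_pos(),get_ft_force(),get_ft_torque());snap("w6")
for n,b in(("scene",(110,225)),("side",(90,225))):
    im=read_camera(n)[:,:,::-1];cv2.imwrite(f"pics/{n}6.png",im)
    cv2.imwrite(f"pics/{n}6c.png",cv2.resize(im[b[1]+30:b[1]+105,b[0]+40:b[0]+140],None,fx=8,fy=8,interpolation=cv2.INTER_CUBIC))
im=cv2.imread("pics/w6.png");cv2.imwrite("pics/w6c.png",cv2.resize(im[100:330,260:400],None,fx=2.6,fy=2.6,interpolation=cv2.INTER_CUBIC))
E
```

```text
10.85 [0.5589 0.1846 0.0385] [ 0.9929 -0.179   2.6508] [ 0.0552 -0.2492  0.0083]
```

View pics/scene6c.png

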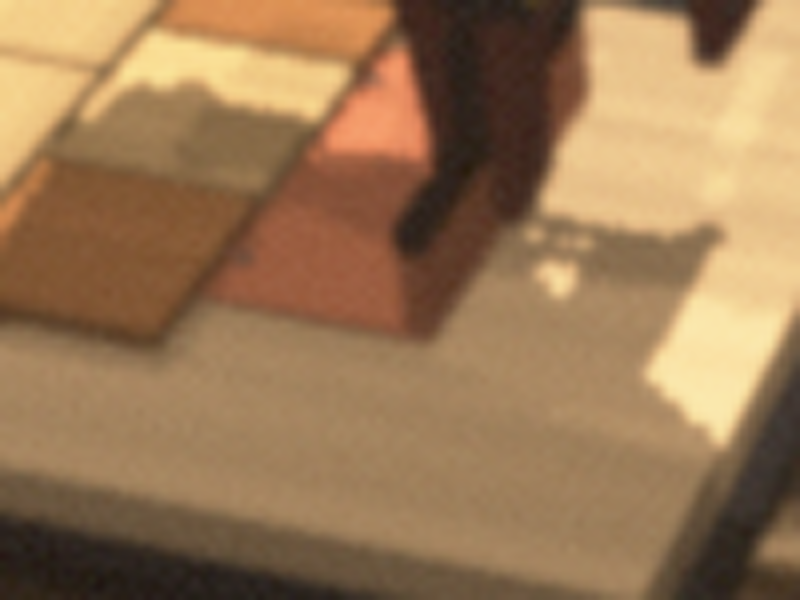

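View pics/side6c.png

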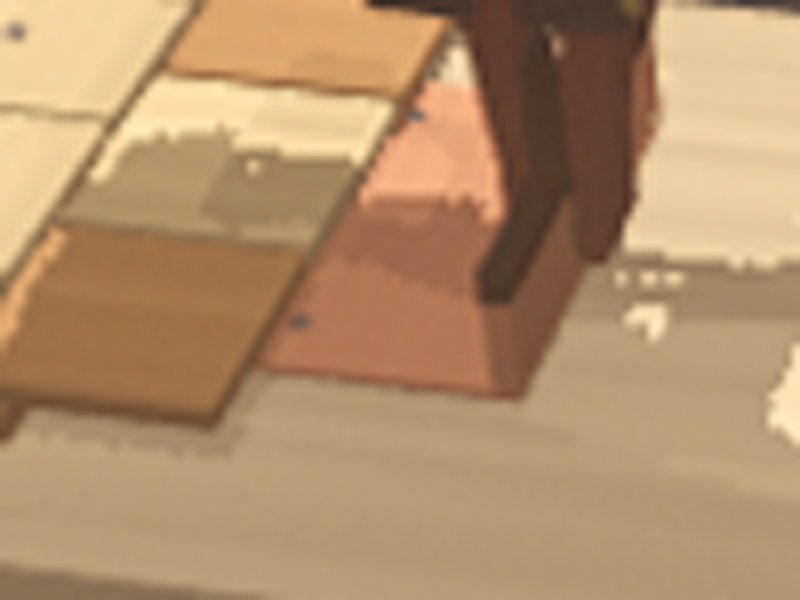

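View pics/w6c.png

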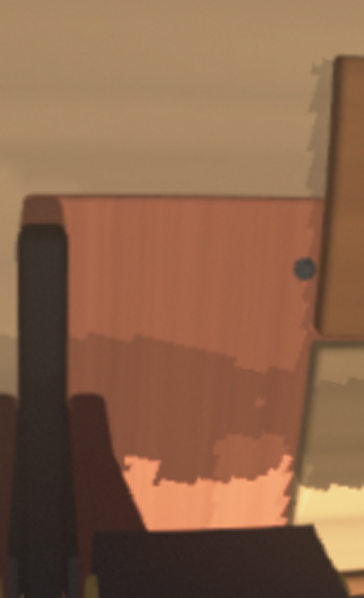

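```bash
python3 - <<'E'
from wfit import *
from scipy.optimize import least_squares
c=lambda x,y,ox,oy,s:(np.array([x,y])+.5)/s-.5+[ox,oy]
z=.0295;y3=.0875/3
for n,o,pp,rc in [("scene",(150,255),[((155,336),.0875),((253,198),y3),((352,65),-y3)],(430,338)),
 ("side",(130,255),[((209,415),.0875),((305,247),y3),((393,97),-y3)],(520,397))]:
  for yaw in(.2465,None):
    pts=[(c(*u,*o,8),(0,y,z+.016)) for u,y in pp]
    g=lambda p:[p[0],p[1],yaw or p[2]]
    f=lambda p:np.concatenate([proj(n,W(g(p),P))-u for u,P in pts])
    P=g(least_squares(f,[.6126,.1967,.2491]).x);print(n,P,f(P))
    w=onz(n,c(*rc,*o,8),z)[:2]-P[:2];ca,s=np.cos(P[2]),np.sin(P[2])
    print(" rear corner in panel",ca*w[0]+s*w[1],-s*w[0]+ca*w[1],"want -.06,.055")
pq=np.load("pics/w6.npy")
A=lambda x,y:c(x,y,260,100,2.6)
pts=[(A(336,57),(0,.0875,z+.016)),(A(318,338),(0,y3,z+.016))]
P,e=wfit(pq,pts,PAN)
for yaw in (.2465,):
    f=lambda p:np.concatenate([wproj(pq,W([p[0],p[1],yaw],Q))-u for u,Q in pts])
    P=[*least_squares(f,PAN[:2]).x,yaw]
l=[(A(24,197),(-.0475,.055,z+.004)),(A(322,199),(.013,.055,z+.004))]
f=lambda p:np.concatenate([wproj(pq,W([p[0],p[1],.2465],Q))-u for u,Q in l])
F=least_squares(f,[.6,.19]).x;d=F-P[:2];ca,s=np.cos(.2465),np.sin(.2465)
print("wrist",P,ca*d[0]+s*d[1]+.0475,-s*d[0]+ca*d[1],f(F))
E
```

```text
scene [np.float64(0.6141647029571293), np.float64(0.19608940988207216), 0.2465] [-0.4754  0.2584  0.4635 -0.3656  0.038   0.065 ]
 rear corner in panel -0.05849323502824803 0.05222510684005431 want -.06,.055
scene [np.float64(0.6144583335783725), np.float64(0.19617268934994175), np.float64(0.25594141753126776)] [-0.2425  0.3072  0.4491 -0.3657 -0.2037  0.025 ]
 rear corner in panel -0.05830270472010076 0.052768797785721244 want -.06,.055
side [np.float64(0.6145072674694109), np.float64(0.19657069106688038), 0.2465] [-0.0934 -0.2747  0.0706  0.0852  0.0296  0.2398]
 rear corner in panel -0.059236354417930404 0.053419379780582935 want -.06,.055
side [np.float64(0.6146046034816048), np.float64(0.1965985051363663), np.float64(0.24959627011100136)] [-0.0039 -0.2627  0.0645  0.0856 -0.0633  0.2309]
 rear corner in panel -0.05917186012333939 0.053599626242197974 want -.06,.055
wrist [np.float64(0.6131826651640186), np.float64(0.1947336701656136), 0.2465] 0.03648841241428738 0.0015428215658258 [ 0.9004 -0.3615 -1.0125  0.2967]
```

Light contact; the views agree the edge is about 36 mm in and within about 2 mm of centre. Now pressing.

```bash
python3 - <<'E'
from wfit import *
p=get_tcp_pos()
z=.0385
for k in range(8):
    fz=np.mean([get_ft_force()[2]]);print(k,round(get_time(),2),z,fz,get_tcp_pos())
    if 9<=fz<=10.2: break
    z+=-np.clip((9.5-fz)/2500*.8,-.002,.002)
    movel([.5589,.1846,z],quat(.2475),v=.01);wait(.25)
a=[]
for _ in range(8): wait(.05);a.append(get_ft_force())
print(np.mean(a,0),get_ft_torque(),get_time(),get_tcp_pos(),get_grip_width()*88);snap("w7")
for n,b in(("scene",(110,225)),("side",(90,225))):
    im=read_camera(n)[:,:,::-1];cv2.imwrite(f"pics/{n}7.png",im)
    cv2.imwrite(f"pics/{n}7c.png",cv2.resize(im[b[1]:b[1]+120,b[0]:b[0]+190],None,fx=4,fy=4,interpolation=cv2.INTER_CUBIC))
E
```

```text
0 11.0 0.0385 1.8628162868307705 [0.5589 0.1847 0.0385]
1 11.59 0.0365 6.652385422862343 [0.5589 0.1847 0.0368]
2 12.09 0.03558876333531595 7.898193383268852 [0.5589 0.1847 0.036 ]
3 12.59 0.035076185217961985 8.856701775087267 [0.559  0.1847 0.0356]
4 13.09 0.03487032978598991 8.842118962308932 [0.5589 0.1847 0.0355]
5 13.59 0.03465980785392877 9.078125110963391 [0.5589 0.1847 0.0353]
[-1.9699 -0.0574  9.4936] [-0.0366  0.1489 -0.0416] 13.9917 [0.559  0.1847 0.0353] 7.424661366601045
```

View pics/side7c.png

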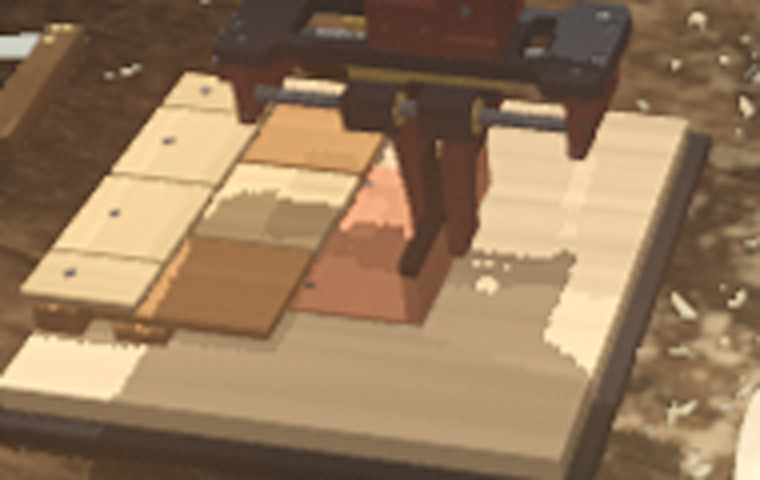

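View pics/w7.png

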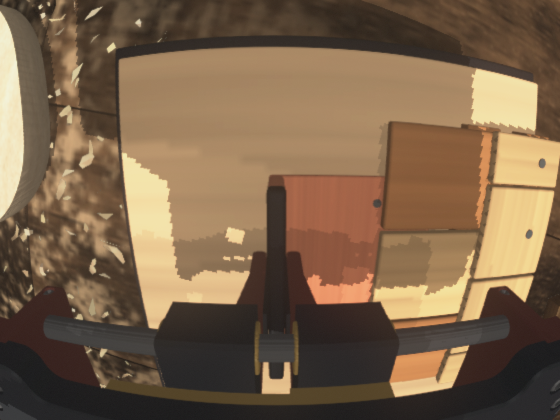

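```bash
python3 - <<'E'
from h import *
wait(.3);print(get_ft_force(),get_tcp_pos(),get_time());job_done()
E
```

```text
[-1.45757236  0.24455374 10.05983969] [0.55893944 0.18465181 0.03529405] 14.4417
the job is handed in; nothing more can be done
```

I gripped the copper flashing by its upstand, laid it flat on the bare front of the panel and slid its free edge under the shingles. I then pressed it down and handed the job in at 14.4 s, still holding it pressed.

- **Insertion:** the last measurements before pressing put the free edge about 36 mm in. The scene and side cameras gave 35.8–36.7 mm and the wrist camera 36.5 mm. It is square to the shingles within about 0.5°.
- **Centring:** the cameras disagreed. The fixed ones put the flashing 1.4–2.8 mm right of centre and the wrist camera 1.5 mm left. I shifted it sideways about 2 mm under the shingles before pressing, so it should be within 2–3 mm of centre.
- **Press:** the wrist force read 9.5–10 N downward at the end. Allowing for the flashing's weight (about 1 N), that is roughly 10–11 N on the panel. The tool dropped about 3.2 mm, which matches the mat's stiffness and so suggests no slip in the grip.
- **Shingles:** they looked level in the last pictures and I saw no sign of lifting. I did not measure their angle.
- **Other objects:** the arm kept clear of the tin, the carvings, the offcut and the grey look-alike. I did not check their positions again at the end.

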